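Slide the wet-painted bottle onto the drying mat

ROBOT

A 6-joint arm with a two-finger parallel gripper is mounted at the origin on the work surface. World frame = base frame: x ahead of the robot, y to its left, z up, the work surface at z = 0. Lengths are in m, angles in degrees, forces in N, time in s.
With the tool pointing down it reaches from about 0.325 to 0.85 m from the base axis. Payload 15.5 kg.
Tool frame: the origin (TCP) lies midway between the tips of the shut fingers; the grasp point (between the pads) lies 19 mm behind it; z points along the fingers, y is the line along which they close (so a half turn about z gives the same grasp; the last joint's range is limited). The gripper opens to 91 mm and grips with 3 to 60 N. Pads are 32 mm wide; open, the fingers measure 118 mm over their backs; the gripper's body (76 mm by 178 mm) begins 60 mm behind the grasp point.
Start: joints at [64.429, 28.281, 77.091, -0, 74.628, -5.472], TCP at [0.215, 0.587, 0.214] pointing down, gripper open.
Joint ranges: [-166.48, 166.48], [-47.26, 123.95], [12.59, 153.08], [-70.14, 250.14], [6.76, 159.57], [-176.63, 176.63]. Speed limits (degrees/s): [108.29, 108.29, 147.25, 172.46, 172.46, 172.46].

INTERFACE

Orientations are given as a 3x3 rotation matrix whose columns are the frame's x, y, z axes.
In Python, from bench import ctrl gives the robot as it stands. The module is installed in compiled form; this text tells all that it offers. Calls block until the motion is done:
- ctrl.goto(position, orientation): joint-space move of the TCP to a pose.
- ctrl.move_l(position, vel=0.15, ori=None, contact_N=None): straight line of the TCP; ori=None keeps the orientation; vel is the mean speed in m/s. With contact_N (N) it stops when the force on the tool has changed by that much, and returns True; else False.
- ctrl.movej(angles): joint-space move.
- ctrl.command_gripper(opening): opening from 0.0 (shut) to 1.0 (fully open); the grip force is fixed at half the most; returns when the fingers have stopped.
- ctrl.sleep(seconds).
- ctrl.ik(position, orientation): joint angles nearest the present ones, or None.
- ctrl.read_camera(name): name is "side" or "top" or "wrist"; returns the picture (384x512x3 uint8, blue, green, red); there is no depth.
- ctrl.camera_params(name): a dict with "fx", "fy", "cx", "cy" (pixels), "pose" (4x4, takes a point from camera to world coordinates); the wrist camera has in their place "T_tool_cam" (4x4, takes a point from camera to tool coordinates, whose origin is the TCP and whose axes are the flange's). Camera axes: x right, y up, looking along -z (the intrinsics and any distortion apply to the point x, -y, -z); pixel columns grow to the right and rows downward; lengths in m; the calibration is good to about 2 mm. A picture is of the moment at which its call begins: read the wrist's pose just before it. camera_params takes no time and is no camera call.
A pose or a line that the arm cannot do raises ctrl.MotionError and nothing moves.
- ctrl.sign_off(): hands the job in; it is judged then, once.
Readings, each from a call of its own:
- ctrl.current_t(): time.
- ctrl.current_q(): joint angles.
- ctrl.current_dq(): joint speeds.
- ctrl.current_effort(): joint torques, N m.
- ctrl.current_tool_pos(): TCP position.
- ctrl.current_eef_rot(): TCP orientation.
- ctrl.current_contact_force(): force on the tool from outside, world axes, zero at the start.
- ctrl.current_wrist_torque(): the same for the moment, N m.
- ctrl.current_grip_width(): opening from 0.0 (shut) to 1.0 (fully open).
- ctrl.current_grasp_force(): force on a finger pad.
Only numpy, scipy, OpenCV 4.12 (cv2) and the standard library are available. Lean on these libraries where they do the work, as an engineer would, in place of code of your own. Each camera call takes 0.05 s, during which the arm holds its last target. There are 200 camera calls.

TASK

The blue on the tall clay bottle is still tacky, so gently push that bottle across the table, low down on its bare clay foot with the fingertips or the outside of the fingers, until its whole foot stands on the round felt drying mat. Do not touch the blue part, do not grip or lift the bottle, and do not let it tip; leave the white bottle, the bowl, the tool cup and the tub where they are.

Things in the scene. Friction and masses are not known exactly. Their poses are not given: they have to be found in the camera images.
- blue_bottle: The bottle to slide: tall, narrow, round, loose, about 0.4 kg, 240 mm high in all. Its origin is the centre of the underside, z up along its axis; it starts upright on the table. The lowest 50 mm is the bare reddish-brown clay foot, a straight upright cylinder of 56 mm diameter: the only part to be touched. Friction on the table is about 0.5 to 0.75, so pushed higher than about 35 mm up it may tip over; pushed at about 20 mm it slides, and it stops when the push stops.
- blue_bottle_paint: The blue-painted upper part of that bottle, fixed to the foot; not to be touched. Origin on the bottle's axis at the top of the foot (50 mm above the underside). 44 mm diameter (set back 6 mm from the foot all round) for its first 85 mm, then tapering to a neck 18 to 25 mm wide that ends 190 mm above this origin.
- mat: The round felt drying mat, dark grey with a thin green ring near its rim, 100 mm diameter, lying flat on the table between the two bottles. Origin at its centre. It is under 1 mm thick and catches nothing: the bottle slides onto it as over the bare table. It does not move.
- white_bottle: Bystander: a loose bottle of the very same shape and size as the blue one, but with a white upper part. It stands on the other side of the mat from the blue bottle (which side is which varies). Origin at the centre of its underside.
- bowl: Bystander: loose brass-coloured bowl, 110 mm across, 50 mm high, beyond the mat on the side away from the robot. Origin at the centre of its underside.
- tool_cup: Bystander: loose white cup, 84 mm across and 85 mm high, with brushes and tools standing up to 170 mm high, beyond the work on the side away from the robot. Origin at the centre of its underside.
- tub: Bystander: loose low blue tub with a white lid, 100 mm across, 54 mm high, beyond the work on the side away from the robot. Origin at the centre of its underside.
Mind the look-alikes: they are no part of the job. Leave any red or yellow look-alike of the blue_bottle alone.

How it is judged:
By the outcome, as a careful person would: the job done as asked, in the order asked, and still so for the second after the job is handed in, with the robot touching nothing.
It also fails if it takes over 54 s, if anything falls off the work surface, if the arm or the gripper's body presses on something with over 40 N, if the wrist force passes 120 N, or if a joint passes its speed limit or range.

## Working session

There is one attempt and no reset: what is moved stays moved. The work goes in short steps, each a Python script; the robot and the scene stay as the last script left them, time stands still between calls to the robot, and variables do not carry over. Pictures are saved under pics/ and viewed, at most 10 in all, crops included, and the job is handed in when it is done.

```bash
mkdir -p pics; python3 - <<'E'
from bench import ctrl
import cv2
for n in("top","side"):
    cv2.imwrite(f"pics/{n}0.png",ctrl.read_camera(n)); p=ctrl.camera_params(n); print(n,p)
print(ctrl.current_eef_rot(),ctrl.current_t())
E
```

```text
top {'fx': 363.4106019295636, 'fy': 363.4106019295636, 'cx': 251.69936298434354, 'cy': 194.17659866046512, 'pose': array([[-0.04336381,  0.97363094, -0.22396957,  0.38496461],
       [-0.99905857, -0.04253904,  0.0085086 , -0.02787409],
       [-0.00124322,  0.22412768,  0.974559  ,  1.00926193],
       [ 0.        ,  0.        ,  0.        ,  1.        ]])}
side {'fx': 366.3509475688699, 'fy': 366.3509475688699, 'cx': 255.86080391471742, 'cy': 191.0288021619417, 'pose': array([[ 0.97708352,  0.16675957, -0.13228393,  0.46770843],
       [-0.21273722,  0.74427312, -0.63308799, -0.6071742 ],
       [-0.0071181 ,  0.64672156,  0.76269297,  0.73920998],
       [ 0.        ,  0.        ,  0.        ,  1.        ]])}
[[-9.39098941e-01  3.43646551e-01 -4.76199355e-04]
 [ 3.43646869e-01  9.39098369e-01 -1.04048243e-03]
 [ 8.96398389e-05 -1.14076037e-03 -9.99999345e-01]] 0.1
```

View pics/top0.png

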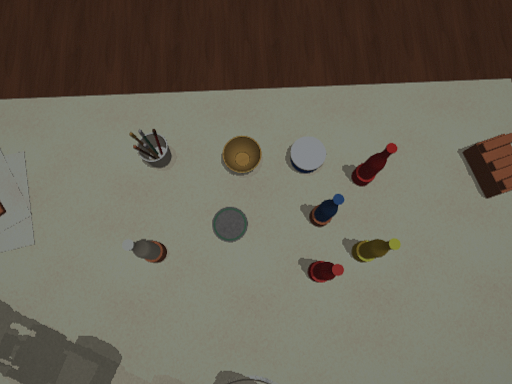

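View pics/side0.png

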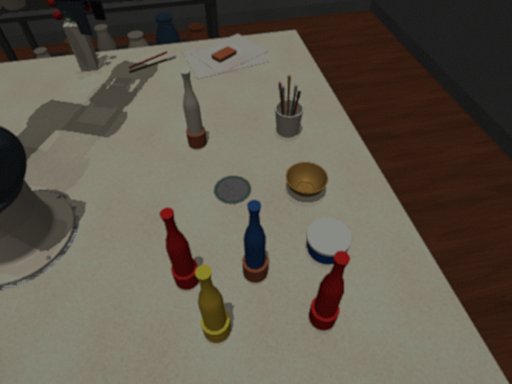

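Top view candidates: blue bottle with a clay foot near (320,216), red at (370,168) and (325,270), yellow at (375,248). The blue upper part on a brown foot fits the description. I'll confirm that in an enlarged crop.

```bash
python3 - <<'E'
import cv2,numpy as np
a=cv2.imread("pics/top0.png")[180:290,195:415]
b=cv2.imread("pics/side0.png")[165:300,140:360]
f=lambda i:cv2.convertScaleAbs(cv2.resize(i,None,fx=3.6,fy=3.6*0+3.6,interpolation=cv2.INTER_CUBIC),alpha=1.7)
cv2.imwrite("pics/ca.png",f(a));cv2.imwrite("pics/cb.png",f(b))
E
```

```text
(no output)
```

View pics/ca.png

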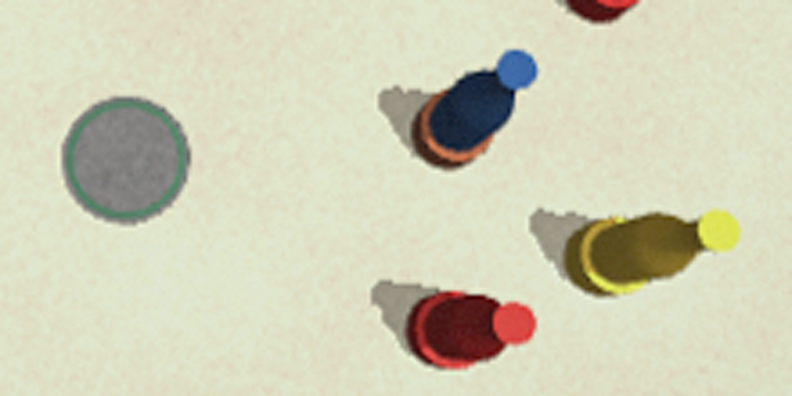

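View pics/cb.png

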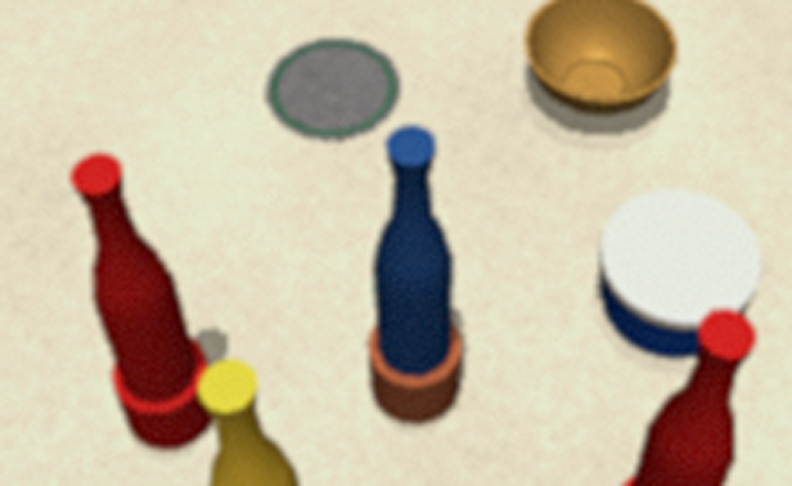

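The crop confirms it: blue body, bare clay foot, cap at top-view (338.6,199.2) and side-view (254.2,205.8). The mat centre is at top-view (230.0,224.4) and side-view (232.5,189.5).

```bash
cat >h.py <<'E'
from bench import ctrl
import numpy as np
def ray(n,u,v,z):
    p=ctrl.camera_params(n);T=p["pose"]
    d=T[:3,:3]@np.array([(u-p["cx"])/p["fx"],-(v-p["cy"])/p["fy"],-1]);o=T[:3,3]
    return (o+d*(z-o[2])/d[2])[:2]
E
python3 - <<'E'
from h import *
L=[("mat","top",230,224.4,0),("mat","side",232.5,189.5,0),("blue","top",338.6,199.2,.24),("blue","side",254.2,205.8,.24),
("bluefootrim","side",140+416/3.6,165+340/3.6,.05),
("redA","top",338,269.7,.24),("redA","side",140+97/3.6,165+174/3.6,.24),("yel","top",394.7,244.2,.24),("redB","top",392,149,.24),("white","top",129,245,.24),
("tub","top",307.5,153,.054),("tub","side",140+681/3.6,165+258/3.6,.054),("bowl","top",242,154,.05),("cup","top",154,148,.085)]
for n,c,u,v,z in L: print(n,c,ray(c,u,v,z).round(4))
E
```

```text
mat top [0.5329 0.0277]
mat side [0.5365 0.0252]
blue top [ 0.5424 -0.222 ]
blue side [ 0.5444 -0.2249]
bluefootrim side [ 0.546  -0.2216]
redA top [ 0.3935 -0.2063]
redA side [ 0.396  -0.2083]
yel top [ 0.4407 -0.3305]
redB top [ 0.6516 -0.3523]
white top [0.4633 0.2282]
tub top [ 0.7146 -0.1956]
tub side [ 0.7168 -0.2034]
bowl top [ 0.7211 -0.0143]
cup top [0.7361 0.221 ]
```

```bash
cat >>h.py <<'E'
MAT=np.array([.5345,.0265]);BLUE=np.array([.5435,-.223])
OTH={"redA":(.395,-.207),"yel":(.4407,-.3305),"redB":(.6516,-.3523),"white":(.4633,.2282)}
def rot(yaw,tilt,s=1):
    y,t=np.radians([yaw,tilt]); a=np.array([-np.sin(y),np.cos(y),0]); l=np.array([np.cos(y),np.sin(y),0])*s
    z=np.sin(t)*a-np.cos(t)*np.array([0,0,1]); return np.c_[np.cross(l,z),l,z],a
E
cat >chk.py <<'E'
from h import *
from scipy.optimize import brentq,least_squares
rad=lambda z:np.interp(z,[0,.05,.0501,.135,.18,.24],[.028,.028,.022,.022,.0125,.0125])
# tool solid points
g=lambda a,b,n:np.linspace(a,b,n)
B=np.array(np.meshgrid(g(-.038,.038,9),g(-.089,.089,19),g(-.2,-.079,13))).reshape(3,-1).T
W=np.array(np.meshgrid(g(-.06,.06,9),g(-.06,.06,9),g(-.35,-.2,16))).reshape(3,-1).T
P=np.r_[B,W]
def clear(tcp,R,blue):
    X=tcp+P@R.T; o={}
    for n,c in list(OTH.items())+[("blue",blue)]:
        k=X[:,2]<.25; d=np.hypot(*(X[k,:2]-c).T)-rad(X[k,2]); o[n]=round(1e3*d.min()) if k.any() else 999
    return o,round(1e3*X[:,2].min())
for yaw in (15,25,35,45):
  for tilt in (20,28):
    R,a=rot(yaw,tilt)
    for nm,bl,off in(("start",BLUE,.04+.03),("contact",BLUE,.04),("mid",(BLUE+MAT)/2,.04),("end",MAT,.04)):
        tcp=np.r_[bl-off*a[:2],.013]
        print(yaw,tilt,nm,*clear(tcp,R,bl),[(s,None if (q:=ctrl.ik(tcp,rot(yaw,tilt,s)[0])) is None else np.round(q).tolist()) for s in(1,-1)])
# kinematics fit: wrist distance d, then arm
R0=rot(35,25,1)[0]; 
S=[]
for x,y,z in[(.5,-.2,.2),(.6,.1,.3),(.45,.2,.1),(.65,-.1,.15),(.55,-.3,.4),(.4,.3,.35)]:
  for t in(0,20):
    R=rot(35,t,1)[0]; q=ctrl.ik((x,y,z),R)
    if q is not None: S.append((np.array([x,y,z]),R[:,2],np.radians(q)))
def res(p):
    d,z0,x0,L1,f,e=p;o=[]
    for X,zt,q in S:
        w=X-d*zt;r=np.cos(q[0])*w[0]+np.sin(q[0])*w[1];A=q[1]+q[2]
        o+=[x0+L1*np.sin(q[1])+f*np.sin(A)+e*np.cos(A)-r, z0+L1*np.cos(q[1])+f*np.cos(A)-e*np.sin(A)-w[2]]
    return o
f=least_squares(res,[.3,.4,.05,.4,.4,.02]);print(f.x.round(4),f.cost,len(S))
E
python3 chk.py
```

```text
15 20 start {'redA': 104, 'yel': 16, 'redB': -20, 'white': 496, 'blue': 39} 74 [(1, [-39.0, 49.0, 73.0, 12.0, 75.0, -59.0]), (-1, [-39.0, 49.0, 73.0, 12.0, 75.0, 121.0])]
15 20 contact {'redA': 77, 'yel': 16, 'redB': -4, 'white': 466, 'blue': 9} 74 [(1, [-38.0, 48.0, 76.0, 13.0, 72.0, -58.0]), (-1, [-38.0, 48.0, 76.0, 13.0, 72.0, 122.0])]
15 20 mid {'redA': 56, 'yel': 73, 'redB': 73, 'white': 344, 'blue': 9} 74 [(1, [-29.0, 44.0, 86.0, 16.0, 64.0, -53.0]), (-1, [-29.0, 44.0, 86.0, 16.0, 64.0, 127.0])]
15 20 end {'redA': 102, 'yel': 168, 'redB': 195, 'white': 223, 'blue': 9} 74 [(1, [-18.0, 42.0, 93.0, 20.0, 58.0, -46.0]), (-1, [-18.0, 42.0, 93.0, 20.0, 58.0, 134.0])]
15 28 start {'redA': 115, 'yel': 16, 'redB': -20, 'white': 508, 'blue': 52} 65 [(1, [-41.0, 53.0, 67.0, 15.0, 84.0, -61.0]), (-1, [-41.0, 53.0, 67.0, 15.0, 84.0, 119.0])]
15 28 contact {'redA': 88, 'yel': 16, 'redB': -18, 'white': 478, 'blue': 22} 65 [(1, [-40.0, 51.0, 71.0, 16.0, 82.0, -61.0]), (-1, [-40.0, 51.0, 71.0, 16.0, 82.0, 119.0])]
15 28 mid {'redA': 56, 'yel': 59, 'redB': 28, 'white': 356, 'blue': 22} 65 [(1, [
[... 3684 characters left out ...]
7, 'white': 460, 'blue': 52} 65 [(1, [-33.0, 57.0, 56.0, 6.0, 95.0, -79.0]), (-1, [-33.0, 57.0, 56.0, 6.0, 95.0, 101.0])]
45 28 contact {'redA': 138, 'yel': 50, 'redB': -11, 'white': 432, 'blue': 22} 65 [(1, [-33.0, 55.0, 62.0, 6.0, 91.0, -79.0]), (-1, [-33.0, 55.0, 62.0, 6.0, 91.0, 101.0])]
45 28 mid {'redA': 91, 'yel': 123, 'redB': 35, 'white': 318, 'blue': 22} 65 [(1, [-24.0, 51.0, 72.0, 10.0, 84.0, -73.0]), (-1, [-24.0, 51.0, 72.0, 10.0, 84.0, 107.0])]
45 28 end {'redA': 153, 'yel': 211, 'redB': 159, 'white': 215, 'blue': 22} 65 [(1, [-15.0, 49.0, 78.0, 14.0, 78.0, -66.0]), (-1, [-15.0, 49.0, 78.0, 14.0, 78.0, 114.0])]
[0.3527 0.2566 0.     0.5968 0.3844 0.1179] 1.4743662762565792e-18 12
```

```bash
sed -i '/^for yaw in/,$d' chk.py; sed -i 's/^P=np.r_.*/P=np.r_[B,W[np.hypot(W[:,0],W[:,1])<.061]]/' chk.py
python3 - <<'E'
from chk import *
def row(yaw,tilt,nm,bl,off):
    R,a=rot(yaw,tilt); tcp=np.r_[bl-off*a[:2],.013]; q=ctrl.ik(tcp,R)
    print(yaw,tilt,nm,clear(tcp,R,bl),None if q is None else np.round(q).tolist())
for yaw in(60,75,90):
  for tilt in(20,25):
    for d in(0,.04,.08):
      dirn=np.array([-np.sin(np.radians(yaw-40)),np.cos(np.radians(yaw-40))])
      row(yaw,tilt,f"s1 {d}",BLUE+d*dirn,.04)
    row(yaw,tilt,"start",BLUE,.07)
for b2 in([.50,-.16],[.49,-.18],[.51,-.15]):
  b2=np.array(b2);v=MAT-b2;y0=np.degrees(np.arctan2(-v[0],v[1]))
  for dy in(0,20,35):
   for tilt in(20,25):
    row(round(y0+dy),tilt,f"s2start {b2}",b2,.07);row(round(y0+dy),tilt,"s2con",b2,.04)
E
```

```text
60 20 s1 0 ({'redA': 146, 'yel': 65, 'redB': 0, 'white': 396, 'blue': 9}, 74) [-29.0, 51.0, 68.0, 1.0, 81.0, -89.0]
60 20 s1 0.04 ({'redA': 115, 'yel': 67, 'redB': 33, 'white': 356, 'blue': 9}, 74) [-26.0, 49.0, 72.0, 1.0, 78.0, -87.0]
60 20 s1 0.08 ({'redA': 87, 'yel': 85, 'redB': 66, 'white': 316, 'blue': 9}, 74) [-24.0, 48.0, 77.0, 2.0, 75.0, -85.0]
60 20 start ({'redA': 176, 'yel': 89, 'redB': -19, 'white': 420, 'blue': 39}, 74) [-29.0, 53.0, 62.0, 0.0, 85.0, -89.0]
60 25 s1 0 ({'redA': 154, 'yel': 71, 'redB': -11, 'white': 402, 'blue': 17}, 69) [-29.0, 54.0, 63.0, 1.0, 89.0, -89.0]
60 25 s1 0.04 ({'redA': 123, 'yel': 70, 'redB': 17, 'white': 362, 'blue': 17}, 69) [-27.0, 52.0, 68.0, 1.0, 85.0, -87.0]
60 25 s1 0.08 ({'redA': 95, 'yel': 86, 'redB': 51, 'white': 322, 'blue': 17}, 69) [-24.0, 50.0, 72.0, 2.0, 82.0, -85.0]
60 25 start ({'redA': 184, 'yel': 96, 'redB': -20, 'white': 426, 'blue': 47}, 69) [-29.0, 56.0, 57.0, 1.0, 92.0, -89.0]
75 20 s1 0 ({'redA': 157, 'yel': 89, 'redB': -8, 'white': 374, 'blue': 9}, 74) [-25.0, 51.0, 68.0, -4.0, 81.0, -99.0]
75 20 s1 0.04 ({'redA': 126
[... 5676 characters left out ...]
': 26, 'white': 427, 'blue': 47}, 69) [-38.0, 47.0, 82.0, 16.0, 72.0, -58.0]
12 25 s2con ({'redA': 14, 'yel': 3, 'redB': 56, 'white': 397, 'blue': 17}, 69) [-37.0, 46.0, 85.0, 17.0, 69.0, -58.0]
27 20 s2start [ 0.51 -0.15] ({'redA': 52, 'yel': 33, 'redB': 30, 'white': 399, 'blue': 39}, 74) [-33.0, 47.0, 80.0, 10.0, 72.0, -65.0]
27 20 s2con ({'redA': 29, 'yel': 33, 'redB': 53, 'white': 370, 'blue': 9}, 74) [-32.0, 45.0, 84.0, 11.0, 69.0, -64.0]
27 25 s2start [ 0.51 -0.15] ({'redA': 59, 'yel': 33, 'redB': 4, 'white': 407, 'blue': 47}, 69) [-34.0, 49.0, 76.0, 12.0, 78.0, -66.0]
27 25 s2con ({'redA': 34, 'yel': 33, 'redB': 33, 'white': 377, 'blue': 17}, 69) [-33.0, 47.0, 80.0, 13.0, 75.0, -66.0]
```

```bash
python3 - <<'E'
from chk import *
import cv2
R,a=rot(90,27)
tcp=np.r_[BLUE-.055*a[:2],.013]; print(tcp,clear(tcp,R,BLUE))
ctrl.command_gripper(.44)
p=ctrl.current_tool_pos(); ctrl.move_l([p[0],p[1],.40],vel=.25)
ctrl.goto([tcp[0],tcp[1],.36],R)
ctrl.move_l([tcp[0],tcp[1],.10],vel=.15)
print(ctrl.current_contact_force(),ctrl.current_grip_width(),ctrl.current_t())
ctrl.move_l(tcp,vel=.06,contact_N=4)
print(ctrl.current_tool_pos(),ctrl.current_contact_force(),ctrl.current_t())
i=[ctrl.read_camera(n) for n in("side","top","wrist")]
f=lambda im,y,x:cv2.resize(im[y:y+140,x:x+190],None,fx=2,fy=2,interpolation=cv2.INTER_CUBIC)
s=np.vstack([np.hstack([f(i[0],170,190),f(i[1],140,240)]),np.hstack([cv2.resize(i[2],(380,280)),cv2.resize(i[0],(380,280))])])
cv2.imwrite("pics/a1.png",cv2.convertScaleAbs(s,alpha=1.5))
E
```

```text
[ 0.5985 -0.223   0.013 ] ({'redA': 184, 'yel': 139, 'redB': 18, 'white': 365, 'blue': 35}, 66)
[0.76390645 0.26637328 0.2301647 ] 0.44068649031251106 6.925
[ 0.59870907 -0.22309852  0.01337726] [-0.2129197   0.43063025 -0.26817818] 8.525
```

View pics/a1.png

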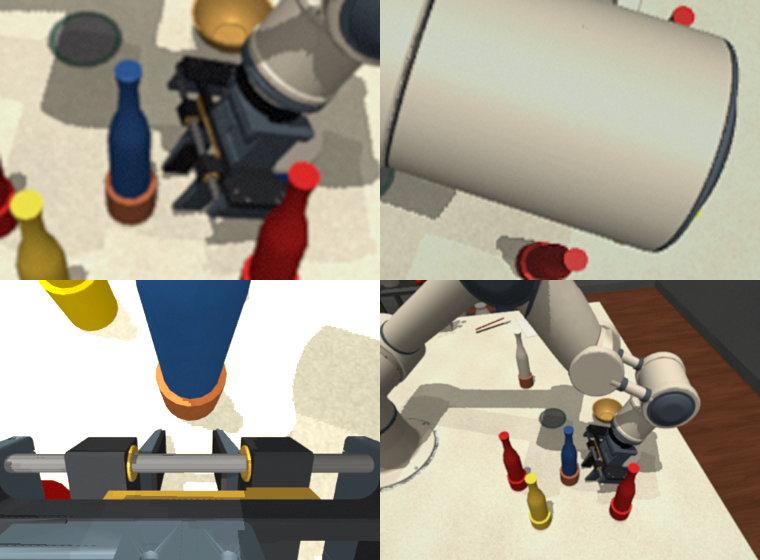

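The shut-down fingers sit just behind the foot. In the wrist view the foot is at about (190,390) and the gap centre at about (187,445), so they are aligned, and the red bottle is clear. Next I approach until contact.

```bash
python3 - <<'E'
from chk import *
import cv2
p=ctrl.current_tool_pos();f0=ctrl.current_contact_force()
r=ctrl.move_l([.5685,p[1],.0133],vel=.02,contact_N=1.2)
p=ctrl.current_tool_pos();print(r,p-[*BLUE,0],ctrl.current_contact_force()-f0,ctrl.current_t())
i=[ctrl.read_camera(n) for n in("side","wrist")]
s=np.hstack([cv2.resize(i[0][180:290,220:320],(400,440),interpolation=cv2.INTER_CUBIC),i[1][:,50:450][:, :]if 0 else cv2.resize(i[1],(400,440))])
cv2.imwrite("pics/a2.png",cv2.convertScaleAbs(s,alpha=1.5))
E
```

```text
True [0.03358364 0.00012611 0.01294318] [1.39602602 1.03513654 0.30847877] 9.6833
```

View pics/a2.png

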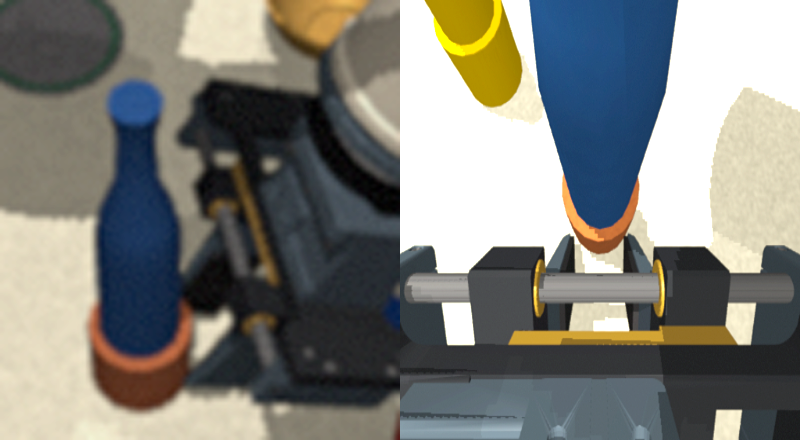

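Contact came at a 33.6 mm offset (34 mm predicted), low on the clay foot, with the blue well clear of the gripper. I'll plan a cradled push that turns the tool as space opens up, check its clearances, and then run the first half.

```bash
cat >plan.py <<'E'
from chk import *
def plan(b,yaw,tgt,ymin=12,step=.014):
    W=[];b=b.copy()
    while np.hypot(*(tgt-b))>.001:
        v=tgt-b; ty=np.degrees(np.arctan2(-v[0],v[1])); yaw=max(yaw-7,ymin)
        d=np.radians(max(ty,yaw-33)); n=min(step,np.hypot(*v))
        b=b+n*np.array([-np.sin(d),np.cos(d)]) ; W.append((b,yaw,np.degrees(d)))
    return W
def pose(b,yaw,off=.034):
    R,a=rot(yaw,27); return np.r_[b-off*a[:2],.0133],R
E
python3 - <<'E'
from plan import *
for b,y,d in plan(BLUE,90,MAT):
    t,R=pose(b,y);print(b.round(3),y,round(d),clear(t,R,b)[0],ctrl.ik(t,R) is not None)
E
```

```text
[ 0.533 -0.214] 83 50 {'redA': 152, 'yel': 97, 'redB': 12, 'white': 355, 'blue': 14} True
[ 0.523 -0.204] 76 43 {'redA': 138, 'yel': 79, 'redB': 9, 'white': 351, 'blue': 14} True
[ 0.515 -0.192] 69 36 {'redA': 121, 'yel': 65, 'redB': 15, 'white': 348, 'blue': 14} True
[ 0.508 -0.18 ] 62 29 {'redA': 101, 'yel': 57, 'redB': 32, 'white': 344, 'blue': 14} True
[ 0.503 -0.167] 55 22 {'redA': 80, 'yel': 58, 'redB': 33, 'white': 342, 'blue': 14} True
[ 0.499 -0.154] 48 15 {'redA': 59, 'yel': 60, 'redB': 35, 'white': 339, 'blue': 14} True
[ 0.497 -0.14 ] 41 8 {'redA': 40, 'yel': 57, 'redB': 36, 'white': 337, 'blue': 14} True
[ 0.497 -0.126] 34 1 {'redA': 27, 'yel': 50, 'redB': 43, 'white': 336, 'blue': 14} True
[ 0.499 -0.112] 27 -6 {'redA': 25, 'yel': 47, 'redB': 58, 'white': 335, 'blue': 14} True
[ 0.502 -0.098] 20 -13 {'redA': 27, 'yel': 48, 'redB': 77, 'white': 334, 'blue': 14} True
[ 0.505 -0.085] 13 -15 {'redA': 24, 'yel': 59, 'redB': 94, 'white': 328, 'blue': 14} True
[ 0.509 -0.071] 12 -15 {'redA': 29, 'yel': 73, 'redB': 103, 'white': 316, 'blue': 14} True
[ 0.512 -0.058] 12 -15 {'redA': 35, 'yel': 87, 'redB': 111, 'white': 304, 'blue': 14} True
[ 0.516 -0.044] 12 -15 {'redA': 41, 'yel': 101, 'redB': 118, 'white': 291, 'blue': 14} True
[ 0.52  -0.031] 12 -15 {'redA': 48, 'yel': 115, 'redB': 125, 'white': 279, 'blue': 14} True
[ 0.523 -0.017] 12 -15 {'redA': 57, 'yel': 129, 'redB': 134, 'white': 266, 'blue': 14} True
[ 0.527 -0.003] 12 -15 {'redA': 67, 'yel': 143, 'redB': 144, 'white': 254, 'blue': 14} True
[0.53 0.01] 12 -15 {'redA': 77, 'yel': 157, 'redB': 154, 'white': 241, 'blue': 14} True
[0.534 0.024] 12 -15 {'redA': 88, 'yel': 171, 'redB': 165, 'white': 229, 'blue': 14} True
[0.534 0.026] 12 -15 {'redA': 91, 'yel': 174, 'redB': 167, 'white': 226, 'blue': 14} True
```

```bash
sed -i 's/yaw=max(yaw-7,ymin)/yaw=max(yaw-(3 if len(W)<3 and yaw>80 else 7),ymin)/' plan.py
python3 - <<'E'
from plan import *
import cv2,json
W=plan(BLUE,90,MAT);f0=ctrl.current_contact_force()
for k,(b,y,d) in enumerate(W[:9]):
    t,R=pose(b,y); c=clear(t,R,b)[0]
    ctrl.move_l(t,vel=.035,ori=R); f=ctrl.current_contact_force(); print(k,b.round(3),y,c['redA'],c['redB'],f.round(1),round(ctrl.current_t(),1))
    if np.linalg.norm(f-f0)>15: print("STOP");break
i=[ctrl.read_camera(n) for n in("side","wrist")]
cv2.imwrite("pics/a3.png",cv2.convertScaleAbs(np.hstack([cv2.resize(i[0][140:290,170:320],(400,400),interpolation=cv2.INTER_CUBIC),cv2.resize(i[1],(400,400))]),alpha=1.5))
E
```

```text
0 [ 0.532 -0.215] 87 151 20 [ 0.4 -0.3  0.1] 10.3
1 [ 0.521 -0.206] 84 140 22 [0.6 0.  1. ] 10.8
2 [ 0.511 -0.197] 81 127 27 [ 0.7 -0.5 -0.3] 11.3
3 [ 0.502 -0.186] 74 111 29 [-0.1 -0.3 -0.6] 11.8
4 [ 0.494 -0.174] 67 92 44 [-0.  -0.8  0.4] 12.3
5 [ 0.488 -0.162] 60 72 50 [-0.3 -0.7  0. ] 12.8
6 [ 0.483 -0.149] 53 50 52 [-0.2 -0.4  0.7] 13.3
7 [ 0.48  -0.135] 46 30 54 [-0.3 -0.3  0.1] 13.8
8 [ 0.478 -0.121] 39 15 58 [-0.9 -1.  -1.4] 14.3
```

View pics/a3.png

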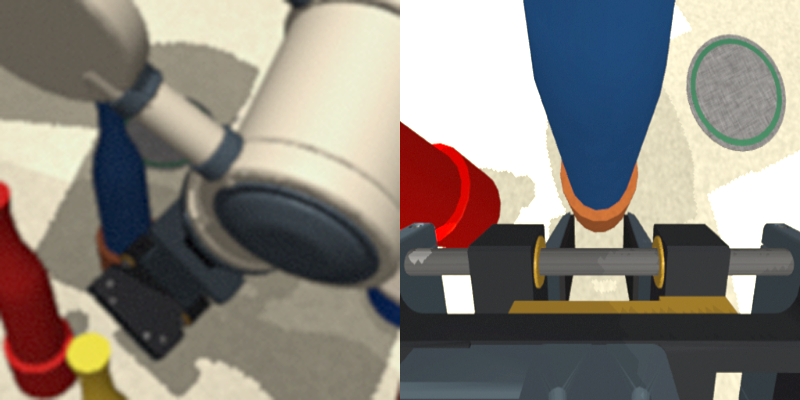

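The foot is still centred in the V (600,215), with the mat ahead to the right at (737,92). The left bracket passes near the front red bottle, so I'm checking how best to turn for the rest.

```bash
python3 - <<'E'
from plan import *
b0=plan(BLUE,90,MAT)[8][0]
def p2(yaws):
    b=b0.copy();W=[]
    for y in yaws:
        v=MAT-b;L=np.hypot(*v)
        if L<1e-3:break
        d=np.radians(max(np.degrees(np.arctan2(-v[0],v[1])),y-37));n=min(.012,L)
        b=b+n*np.array([-np.sin(d),np.cos(d)]);W.append((b,y,np.degrees(d)))
    return W
for Y in([37]*2+[33,29,25,21]+[17]*30,[37,34,31,28,25,22,19]+[16]*30,[30,22]+[15]*30):
    W=p2(Y)
    for k,(b,y,d) in enumerate(W):
        if k<9 or k==len(W)-1: t,R=pose(b,y);c=clear(t,R,b)[0];print(k,b.round(3),y,round(d),c['redA'],c['yel'])
    print()
E
```

```text
0 [ 0.478 -0.109] 37 0 15 54
1 [ 0.478 -0.097] 37 0 21 63
2 [ 0.479 -0.085] 33 -4 26 67
3 [ 0.481 -0.073] 29 -8 29 71
4 [ 0.483 -0.062] 25 -12 30 78
5 [ 0.486 -0.05 ] 21 -16 31 89
6 [ 0.491 -0.039] 17 -20 30 101
7 [ 0.495 -0.028] 17 -20 37 112
8 [ 0.499 -0.016] 17 -20 46 124
22 [0.534 0.027] 17 179 99 174

0 [ 0.478 -0.109] 37 0 15 54
1 [ 0.479 -0.097] 34 -3 20 58
2 [ 0.48  -0.085] 31 -6 25 64
3 [ 0.482 -0.073] 28 -9 28 70
4 [ 0.484 -0.062] 25 -12 31 79
5 [ 0.487 -0.05 ] 22 -15 34 89
6 [ 0.491 -0.039] 19 -18 35 101
7 [ 0.495 -0.028] 16 -21 36 113
8 [ 0.5   -0.016] 16 -21 45 125
22 [0.534 0.027] 16 176 97 174

0 [ 0.48  -0.109] 30 -7 11 42
1 [ 0.483 -0.098] 22 -15 11 42
2 [ 0.487 -0.087] 15 -22 9 54
3 [ 0.492 -0.075] 15 -22 16 65
4 [ 0.496 -0.064] 15 -22 24 77
5 [ 0.501 -0.053] 15 -22 31 88
6 [ 0.505 -0.042] 15 -22 38 100
7 [ 0.51  -0.031] 15 -22 45 112
8 [ 0.514 -0.02 ] 15 -22 54 124
16 [0.534 0.026] 15 177 96 173
```

```bash
python3 - <<'E'
from plan import *
import cv2
b=plan(BLUE,90,MAT)[8][0];W=[]
for y in [37,33,28,22,16,10,4,-2,-8]+[-12]*20:
    v=MAT-b;L=np.hypot(*v)
    if L<1e-3:break
    d=np.radians(max(np.degrees(np.arctan2(-v[0],v[1])),y-33));n=min(.012,L)
    b=b+n*np.array([-np.sin(d),np.cos(d)]);t,R=pose(b,y);c=clear(t,R,b)[0];W.append((t,R));print(b.round(3),y,round(np.degrees(d)),c['redA'],c['yel'],c['white'])
    assert c['redA']>13 and c['yel']>13 and ctrl.ik(t,R) is not None
assert L<1e-3 and len(W)<25
f0=ctrl.current_contact_force()
for t,R in W:
    ctrl.move_l(t,vel=.035,ori=R); f=ctrl.current_contact_force()
    if np.linalg.norm(f-f0)>15: print("STOP",f);break
print(ctrl.current_tool_pos(),f,ctrl.current_t())
i=[ctrl.read_camera(n) for n in("side","wrist")]
cv2.imwrite("pics/a4.png",cv2.convertScaleAbs(np.hstack([cv2.resize(i[0][100:250,150:300],(400,400),interpolation=cv2.INTER_CUBIC),cv2.resize(i[1],(400,400))]),alpha=1.5))
E
```

```text
[ 0.477 -0.109] 37 4 14 53 308
[ 0.477 -0.097] 33 0 18 56 304
[ 0.478 -0.085] 28 -5 20 58 301
[ 0.481 -0.074] 22 -11 18 65 300
[ 0.484 -0.062] 16 -17 15 78 299
[ 0.489 -0.051] 10 -23 9 81 293Traceback (most recent call last):
  File "<stdin>", line 9, in <module>
AssertionError
```

```bash
python3 - <<'E'
from plan import *
import cv2
b=plan(BLUE,90,MAT)[8][0];W=[]
for y in [37,34,31,28,25,20,13,6,-1,-8,-14]+[-18]*20:
    v=MAT-b;L=np.hypot(*v)
    if L<1e-3:break
    d=np.radians(max(np.degrees(np.arctan2(-v[0],v[1])),y-36));n=min(.012,L)
    b=b+n*np.array([-np.sin(d),np.cos(d)]);t,R=pose(b,y);c=clear(t,R,b)[0];W.append((t,R));print(b.round(3),y,round(np.degrees(d)),c['redA'],c['yel'],c['white'])
    assert c['redA']>13 and c['yel']>13 and ctrl.ik(t,R) is not None
assert L<1e-3 and len(W)<25
f0=ctrl.current_contact_force()
for t,R in W:
    ctrl.move_l(t,vel=.035,ori=R); f=ctrl.current_contact_force()
    if np.linalg.norm(f-f0)>15: print("STOP",f);break
print(ctrl.current_tool_pos(),f,ctrl.current_t())
i=[ctrl.read_camera(n) for n in("side","wrist")]
cv2.imwrite("pics/a4.png",cv2.convertScaleAbs(np.hstack([cv2.resize(i[0][100:250,150:300],(400,400),interpolation=cv2.INTER_CUBIC),cv2.resize(i[1],(400,400))]),alpha=1.5))
E
```

```text
[ 0.478 -0.109] 37 1 15 54 309
[ 0.478 -0.097] 34 -2 19 58 302
[ 0.479 -0.085] 31 -5 24 64 296
[ 0.481 -0.073] 28 -8 28 70 291
[ 0.483 -0.062] 25 -11 31 78 286
[ 0.487 -0.05 ] 20 -16 29 89 284
[ 0.491 -0.039] 13 -23 21 97 281
[ 0.497 -0.029] 6 -30 18 97 273
[ 0.504 -0.019] -1 -34 22 98 260
[ 0.511 -0.009] -8 -34 36 99 242
[0.517 0.001] -14 -34 37 109 222
[0.524 0.011] -18 -34 40 122 204
[0.531 0.021] -18 -34 52 132 194
[0.534 0.026] -18 -34 58 138 188
[ 0.52407434 -0.00559897  0.01330431] [ 0.51368842 -0.36116686 -0.42146261] 20.7167
```

View pics/a4.png

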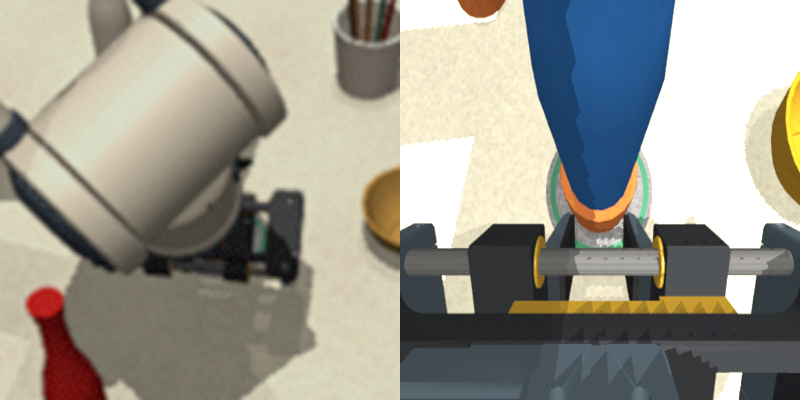

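The foot stands on the mat, with green showing all round it at (600,200). Now I back off, rise and verify.

```bash
python3 - <<'E'
from plan import *
import cv2
R,a=rot(-18,27);p=ctrl.current_tool_pos();q=p-.04*a
print(clear(q,R,MAT))
ctrl.move_l(q,vel=.05); ctrl.move_l([q[0],q[1],.33],vel=.15)
ctrl.goto([.40,-.20,.42],rot(-18,0)[0])
print(ctrl.current_t())
i=[ctrl.read_camera(n) for n in("side","top")]
cv2.imwrite("pics/a5.png",cv2.convertScaleAbs(np.hstack([cv2.resize(i[0][120:240,180:300],(400,400),interpolation=cv2.INTER_CUBIC),cv2.resize(i[1][130:270,120:260],(400,400),interpolation=cv2.INTER_CUBIC)]),alpha=1.5))
E
```

```text
({'redA': 26, 'yel': 99, 'redB': 174, 'white': 227, 'blue': 54}, 66)
24.8583
```

View pics/a5.png

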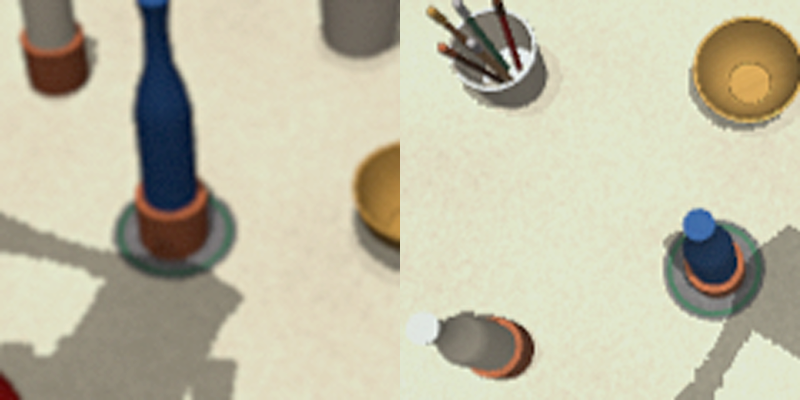

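The bottle stands upright with its foot centred on the mat, at (172,230) in the side view and (715,270) in the top view. The white bottle, bowl and tool cup haven't moved in these crops.

```bash
python3 -c "
from bench import ctrl
print(ctrl.sign_off())"
```

```text
the job is handed in; nothing more can be done
None
```

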